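# Clamp a battery pack in the test cradle

### The job

A tool battery pack has been left part-way into the test cradle in the middle of the bench. With the fingertips, push the pack all the way home into the tester's pocket, and only then spin the loose wing nut beside it clockwise (seen from above) with repeated fingertip strokes on its wings until it will turn no further, so that the hold-down bar clamps the pack. Only push: do not grip, lift or force the pack or the nut, and leave the other things on the bench where they lie.

Things in the scene. Friction and masses are not known exactly. Their poses are not given: they have to be found in the camera images.
- cradle: Battery test cradle, fixed. Origin: bench level under the centre of the pack when home; x along the rails into the tester, y left, z up. Steel base plate (6 mm thick, x -120 to 112, y -80 to 62), black rails 26 mm high 52 mm apart, grey tester head (x 38.5 to 106, y -80 to 62, 104 high) with a pocket for the pack's end, 58 wide; its black stop has its face at x = 50.
- pack: Battery pack, black, 100 (x) x 48 (y) x 36 mm, with a raised red top to 44 mm, about 0.4 kg, origin at the centre of its underside, x along its length. It lies on the base plate between the rails, 40 to 65 mm short of home, its near end free to push towards the tester (about 3 N slides it). Home: its origin is at x = 0 of the cradle, its far end flat against the stop in the pocket.
- clamp_bar: Steel hold-down bar 24 mm wide across the pack (at x = 4 in the cradle), top at about 60 mm when down; origin on its pivot at (4, 46, 57) of the cradle. Its free end on the right (y -46) lies round the stud below washer and wing nut, its rubber pad over the red top. It rises and sinks only with the nut: pushing the bar itself does nothing.
- washer: Flat steel washer, 25 mm across and 2.5 mm thick, under the wing nut on the upright stud (11 mm thick, its top 92 mm above the bench) at (4, -46) of the cradle. Origin: on the stud axis, centre of the underside, 60 mm above the bench with the nut fully down; it and the nut rise 4 mm per turn when loosened. Finger forces on nut and washer are counted together.
- nut_wings (a point): On the stud axis at half height of the wings of the steel wing nut, 82.5 mm above the bench when fully down; turns with the nut, y axis along the two wings, z up. Each wing is an upright round ear 24 mm across and 5 mm thick, centred 20 mm from the axis: wing span 64 mm, tops 12 mm above this point; the hub (18 to 23 mm thick) ends 4 mm below it. The ears pass 2.5 mm from the tester.
- wing_nut (a joint): Angle of the wing nut in rad: 0 = fully down at its stop, bar clamping the pack; grows as it is loosened, counterclockwise seen from above. At the start 8 to 12 (1.3 to 1.9 turns to go). It turns lightly (0.03 N m, under 2 N at a wing), stays where it is left and stops firmly at 0. At 0 the wings lie along the cradle's y; the angle of the wings to that line is this value.
- spare_pack: A second battery pack like the first, waiting on the bench to the right of the cradle; bystander. Origin at the centre of its underside.
- cutters: Side cutters with blue grips, 142 x 60 x 15 mm, on the bench to the left of the cradle; bystander. Origin at the centre of the underside.
- hex_keys: Folded hex key set, 28 x 95 x 20 mm, on the bench at the right front; bystander. Origin at the centre of the underside.
- meter: Hand multimeter on its back, 146 x 69 x 47 mm, on the right of the bench; bystander. Origin at the centre of the underside.
- red_screwdriver: Red screwdriver, 29 x 204 x 28 mm, on the left of the bench; bystander. Origin at the centre of the underside.
- tape_roll: Roll of brown tape, 94 mm across, 48 mm high, lying flat at the left front; bystander. Origin at the centre of the underside.

How it is judged (in metres and radians):
On the way, in this order (a step that is already met when the one before it is completed fails the run):
1. the pack is pushed home in the tester's pocket while the wing nut is still loose (x of pack in the frame of cradle above -0.003 m and y of pack in the frame of cradle between -0.006 and 0.006 m and z of pack in the frame of cradle below 0.01 m and angle between the x axis of pack and the x axis of cradle, either way round below 0.08 rad and value of joint wing_nut above 4 rad), for 0.1 s.
2. the wing nut is run down until it stops (value of joint wing_nut below 0.45 rad), for 0.1 s.
At the end, for the whole second after the job is handed in: The pack stands fully home (its end within 3 mm of the stop at the back of the pocket, level and straight between the rails) and at rest, the wing nut is run down to within 0.45 rad of its stop and still, and the hold-down bar presses on the pack with more than 2 N (x of pack in the frame of cradle above -0.003 m and y of pack in the frame of cradle between -0.006 and 0.006 m and z of pack in the frame of cradle below 0.01 m and angle between the x axis of pack and the x axis of cradle, either way round below 0.08 rad and value of joint wing_nut below 0.45 rad and contact force between clamp_bar and pack above 2 N and velocity of joint wing_nut between -0.1 and 0.1 rad/s and linear speed of pack below 0.02 m/s); the robot touches nothing.
It fails at once if the pack is lifted more than 10 mm off the cradle's base plate (z of pack in the frame of cradle above 0.016 m).
It fails at once if the pack is gripped rather than pushed (finger force on it over 25 N while it is still more than 4 mm short of home) (contact force between the fingers and pack above 25 N and x of pack in the frame of cradle below -0.004 m).
It fails at once if the wing nut is gripped rather than stroked (finger force on it over 25 N while it is still more than 0.3 rad from its stop) (contact force between the fingers and washer above 25 N and value of joint wing_nut above 0.3 rad).
It fails at once if the pack or the wing nut is forced against its stop (finger force over 60 N), or the hold-down bar is pressed by hand (over 25 N) (contact force between the fingers and pack above 60 N or contact force between the fingers and washer above 60 N or contact force between the fingers and clamp_bar above 25 N).
It fails at once if another loose thing on the bench is moved by more than 25 mm (distance of any of spare_pack, cutters, hex_keys, meter, red_screwdriver, tape_roll from where it was at the start of the episode above 0.025 m).
It also fails if it takes over 58 s, if anything falls off the work surface, if the arm or the gripper's body presses on something with over 40 N, if the wrist force passes 120 N, or if a joint passes its speed limit or range.

### The arm

A 6-joint arm with a two-finger parallel gripper is mounted at the origin on a cart in front of the work surface, level with it; the furniture and walls round the work are solid. World frame = base frame: x ahead of the robot, y to its left, z up, the work surface at z = 0. Lengths are in m, angles in degrees, forces in N, time in s.
With the tool pointing down it reaches from about 0.25 to 0.725 m from the base axis. Payload 9.7 kg.
Tool frame: the origin (TCP) lies between the finger pads; the fingertips stand 19 mm ahead of it and the grasp point (between the pads) is the TCP; z points along the fingers, y is the line along which they close (so a half turn about z gives the same grasp; the last joint's range is limited). The gripper opens to 85 mm and grips with 20 to 120 N. Pads are 22 mm wide; open, the fingers measure 114 mm over their backs; the gripper's body (76 mm by 85 mm) begins 54 mm behind the grasp point. The pads swing forward as they close: fully open they stand 13 mm farther back than shut.
Start: joints at [-71.792, 4.979, 10.078, 95.1, 0, 90], TCP at [0.172, -0.522, 0.25] pointing down, gripper open.
Joint ranges: [-179.16, 179.16], [-48.56, 103.87], [-65.8, 70.77], [-126.05, 130.52], [-82.76, 87.17], [-180, 180]. Speed limits (degrees/s): [127.2, 127.2, 147.25, 180, 180, 180].

### API

Orientations are given as [roll, pitch, yaw] about the fixed x, y, z axes, in that order (R = Rz(yaw) Ry(pitch) Rx(roll)).
In Python, from workcell import telemetry, camera, calibration, workorder gives the robot as it stands.
- The arm moves only by the tool play_rows, never from a script. Its argument "increments" is a list of rows, each a list of 3 entries, a list of its own where there are three numbers: the shift along the tool's x, y, z in mm, then the turn, a rotation vector about the tool's x, y, z in degrees, then the closure, from 0 (fully open) to 1 (shut). In form: [[[x, y, z], [ax, ay, az], jaw], ...]. A call has 1 to 20 rows; each row is the pose to reach, as a shift and turn from the pose commanded when the call began, along the tool's axes at that moment; what a row does not reach only later rows make up. A row lasts 1/10 s, in which the tool goes at most 50 mm and 8.59 degrees, less where a joint would pass 70% of its speed; a pose out of reach is approached as far as the arm can. A call with a gripper value outside its range is refused whole. The fingers move at their own pace and stop on an object; "grip_force" is the grip in N (left out, the last holds). Time passes only in rows, so rows that repeat a pose let the fingers close. It gives the time, the measured TCP pose, the force, the opening and the grip force at its end, in the units of the state.
- telemetry.get_obs(): the state, without advancing time (a new reading comes with each control period).
- camera(name): name is "scene" or "side" or "wrist"; returns (picture, depth): 420x560x3 uint8, red, green, blue; 420x560 float32, m along the optical axis (not along the pixel's ray), 0 where there is no reading.
- calibration(name): a dict with "vertical_fov" (degrees; the focal length in pixels is half the picture's height over the tangent of half this angle, whatever the lens; pixels are square), "cx", "cy" (the principal point, pixels), "k1" (the pictures are not rectified: a ray, as slopes to the right and down, at radius r is drawn at 1 + k1 r^2 times it, then the intrinsics apply), "rvec" (rotation vector, rad) and "tvec" (3), from world to camera coordinates, as OpenCV has them; the wrist camera has in their place "hand_eye" (4x4, takes a point from camera to tool coordinates, whose origin is the TCP and whose axes are the flange's). Camera axes: x right, y down, z forward; pixel columns grow to the right and rows downward; lengths in m; the calibration is good to about 2 mm. A picture is of the moment at which its call begins: read the wrist's pose just before it. calibration takes no time and is no camera call.
- workorder.job_done(): hands the job in; it is judged then, once.
The state is a dict: "time": time; "q": joint angles; "qd": joint speeds; "joint_efforts": joint torques, N m; "ee_pos": TCP position; "tcp_rot": TCP orientation; "wrist_force": force on the tool from outside, world axes, zero at the start; "torque": the same for the moment, N m; "opening": finger opening in m; "grasp_force": force on a finger pad.
Only numpy, scipy, OpenCV 4.12 (cv2) and the standard library are available. Lean on these libraries where they do the work, as an engineer would, in place of code of your own. Each camera call takes 0.05 s, during which the arm holds its last target. There are 200 camera calls.

## Working session

There is one attempt and no reset: what is moved stays moved. The work goes in short steps, Python scripts to look and compute and a tool call to move; the robot and the scene stay as the last step left them, time stands still between calls to the robot, and variables do not carry over. Pictures are saved under pics/ and viewed, at most 10 in all, crops included, and the job is handed in when it is done.

Besides the shell and the picture viewer there is one more tool, called as name(argument=value, ...) on one line, values as JSON. play_rows: Moves the arm, as the interface text tells. Its arguments: {"type":"object","properties":{"increments":{"type":"array"},"grip_force":{"type":"number"}},"required":["increments"]}

```bash
ls; mkdir -p pics; cat > h.py <<'E'
import numpy as np, cv2
from scipy.spatial.transform import Rotation as R
from workcell import telemetry, camera, calibration, workorder
def pose():
    o=telemetry.get_obs(); T=np.eye(4)
    T[:3,:3]=R.from_euler('xyz',o['tcp_rot'],degrees=True).as_matrix(); T[:3,3]=o['ee_pos']; return T,o
def cam(n):
    T,o=pose(); c=calibration(n); im,d=camera(n)
    if n=='wrist': W=T@np.array(c['hand_eye'])
    else:
        M=np.eye(4); M[:3,:3]=cv2.Rodrigues(np.array(c['rvec'],float))[0]; M[:3,3]=np.ravel(c['tvec']); W=np.linalg.inv(M)
    f=im.shape[0]/2/np.tan(np.radians(c['vertical_fov'])/2)
    return im,d,(W,f,c['cx'],c['cy'],c['k1'])
def slopes(uv,k):
    W,f,cx,cy,k1=k; p=(np.atleast_2d(uv).astype(float)-[cx,cy])/f; s=p.copy()
    for _ in range(10): s=p/(1+k1*(s**2).sum(1,keepdims=True))
    return s
def plane(uv,k,z):
    s=slopes(uv,k); W=k[0]; d=np.c_[s,np.ones(len(s))]@W[:3,:3].T
    return W[:3,3]+d*((z-W[2,3])/d[:,2])[:,None]
def cloud(d,k):
    v,u=np.mgrid[:d.shape[0],:d.shape[1]]; uv=np.c_[u.ravel(),v.ravel()]
    s=slopes(uv,k); W=k[0]; P=(np.c_[s,np.ones(len(s))]*d.ravel()[:,None])@W[:3,:3].T+W[:3,3]
    P[d.ravel()==0]=np.nan
    return P.reshape(*d.shape,3)
def proj(P,k):
    W,f,cx,cy,k1=k; c=(np.atleast_2d(P)-W[:3,3])@W[:3,:3]; s=c[:,:2]/c[:,2:]
    return s*(1+k1*(s**2).sum(1,keepdims=True))*f+[cx,cy]
def save(n,im): cv2.imwrite('pics/'+n+'.png',im[:,:,::-1])
E
python3 - <<'E'
from h import *
for n in ['scene','side']:
    im,d,k=cam(n); save(n+'0',im); np.savez(n+'0.npz',im=im,d=d,W=k[0],k=np.array(k[1:])); print(n,k[0][:3,3].round(3),k[0][:3,2].round(2),(d>0).mean())
print(telemetry.get_obs())
E
```

```text
pics
scene [0.02  0.611 1.043] [ 0.42 -0.47 -0.78] 0.9959991496598639
side [0.346 0.905 0.481] [ 0.2  -0.89 -0.4 ] 0.9962287414965987
{'time': 0.1, 'q': array([-7.17920753e+01,  5.00664319e+00,  1.00371273e+01,  9.51000664e+01,
        1.59203959e-03,  9.00012488e+01]), 'qd': array([ 0.11237659, -0.08709542, -0.0132122 ,  0.09974459, -0.03595123,
        0.00752122]), 'joint_efforts': array([ 2.08177662e-03, -5.21562266e+01,  4.65652728e+01,  1.61106919e-02,
        5.72771773e-05,  8.70871077e-06]), 'ee_pos': array([ 0.17180118, -0.52226913,  0.24964977]), 'tcp_rot': array([-1.79930418e+02, -1.59052181e-03,  1.82066740e+01]), 'wrist_force': array([-0.11082595,  0.10512806, -0.69991132]), 'torque': array([-0.00842282, -0.00156764,  0.0282023 ]), 'grasp_force': 0.0, 'opening': 0.08561960664406233}
```

View pics/scene0.png

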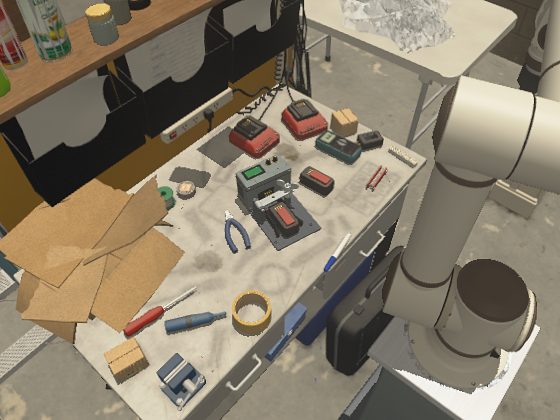

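View pics/side0.png

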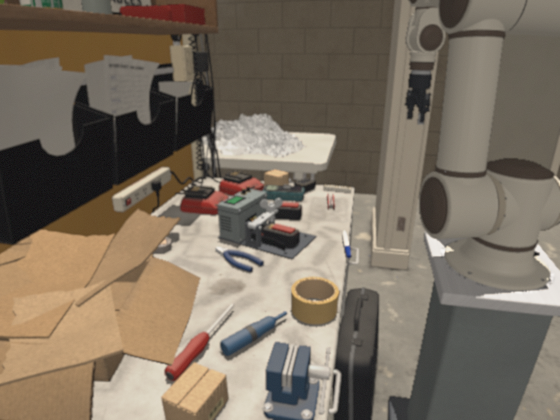

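The scene view shows the cradle at about (275,205): the head at (262,180), the nut at (287,187), the red pack top at (284,218) and the spare pack at (316,180). The side view shows the same objects at about (260,225).

```bash
python3 - <<'E'
from h import *
z=np.load('scene0.npz'); im,d=z['im'],z['d']; k=(z['W'],*z['k'])
P=cloud(d,k); v0,v1,u0,u1=140,260,220,345
Q=P[v0:v1,u0:u1].reshape(-1,3); C=im[v0:v1,u0:u1].reshape(-1,3).astype(int)
m=abs(Q[:,2]-0.104)<0.005
def rect(q):
    q=(q[:,:2]*1000).astype(np.float32); return cv2.minAreaRect(q)
print('head',m.sum(),rect(Q[m]),np.median(Q[m],0))
m=(C[:,0]>120)&(C[:,1]<90)&(C[:,2]<90)
for zz in [(0.03,0.07)]:
    mm=m&(Q[:,2]>zz[0])&(Q[:,2]<zz[1]); mk=np.zeros((v1-v0)*(u1-u0),np.uint8); mk[mm]=1
    n,l,s,c=cv2.connectedComponentsWithStats(mk.reshape(v1-v0,u1-u0))
    for i in range(1,n):
        if s[i,4]>20: q=Q[(l==i).ravel()]; print('red',s[i],c[i]+[u0,v0],np.nanmean(q,0).round(4),rect(q))
# plate outline
dark=(C.sum(1)<300)&(abs(Q[:,2]-0.006)<0.005); print('plate',dark.sum(),rect(Q[dark]))
m=(Q[:,2]>0.065)&(Q[:,2]<0.1)
print('crop'); save('crop1',cv2.resize(im[150:255,215:345],None,fx=6,fy=5.7,interpolation=cv2.INTER_CUBIC))
E
```

```text
head 890 ((625.0350952148438, -29.033248901367188), (141.7179412841797, 123.06507873535156), 71.67205047607422) [ 0.64659174 -0.0316072   0.10336826]
red [26  1 11  9 41] [250.17073171 145.14634146] [ 0.7978 -0.1385  0.0353] ((798.0233154296875, -137.68739318847656), (40.446651458740234, 13.223451614379883), 6.023079872131348)
plate 725 ((631.42529296875, -65.3641357421875), (401.9046325683594, 451.9311828613281), 35.36370849609375)
crop
```

View pics/crop1.png

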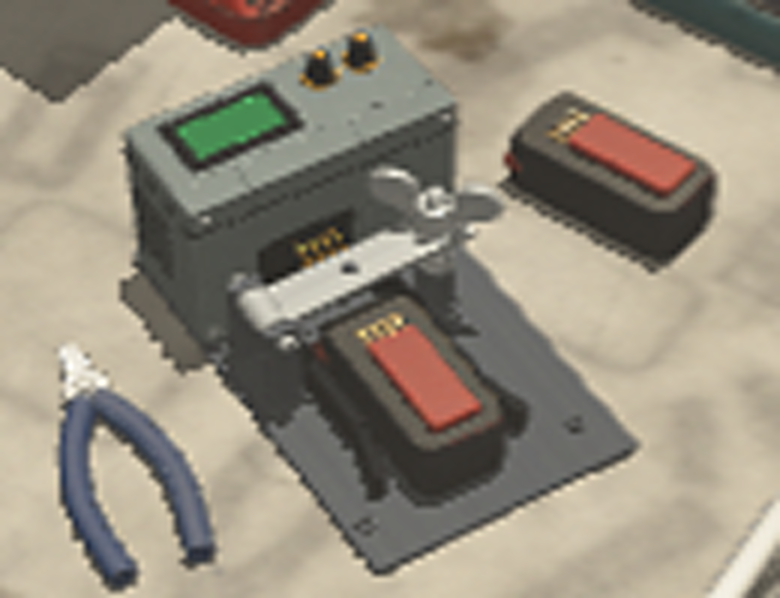

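The crop shows the head top corners (205,225), (130,130), (385,28) and (455,105). The plate front corners are at (378,572) and (636,445). The wing nut is at (437,203), with its wings roughly along the image horizontal.

```bash
python3 - <<'E'
from h import *
z=np.load('scene0.npz'); im,d=z['im'],z['d']; k=(z['W'],*z['k'])
f=lambda p:(np.array(p,float)+.5)/[6,5.7]+[214.5,149.5]
W=np.vstack([plane(f([(205,225),(130,130),(385,28),(455,105)]),k,.104),plane(f([(378,572),(636,445)]),k,.006)])[:,:2]
L=np.array([(38.5,62),(106,62),(106,-80),(38.5,-80),(-120,62),(-120,-80)])/1000
A=W-W.mean(0);B=L-L.mean(0);a=np.arctan2((B[:,0]*A[:,1]-B[:,1]*A[:,0]).sum(),(B*A).sum())
Rm=np.array([[np.cos(a),-np.sin(a)],[np.sin(a),np.cos(a)]]);t=W.mean(0)-Rm@L.mean(0)
print(W.round(4));print('yaw',np.degrees(a),'t',t,'res',((L@Rm.T+t)-W).round(4))
r=plane(f([(370,343),(432,430),(482,405),(408,325)]),k,.044)[:,:2]
print('red local',((r-t)@Rm).round(4))
n=plane(f([(388,190),(437,203),(480,207)]),k,.095)[:,:2]; print('nut local',((n-t)@Rm).round(4), 'nut world',Rm@[.004,-.046]+t)
c=calibration('wrist'); print(np.array(c['hand_eye']).round(3),c['vertical_fov'])
E
```

```text
[[ 0.6314  0.0396]
 [ 0.6997  0.0171]
 [ 0.656  -0.1116]
 [ 0.5964 -0.0921]
 [ 0.489   0.0882]
 [ 0.4471 -0.0444]]
yaw -17.82128533857009 t [ 0.58157311 -0.00612132] res [[ 0.0058  0.0015]
 [ 0.0018  0.0033]
 [ 0.002  -0.0031]
 [-0.0027 -0.002 ]
 [-0.0027  0.0014]
 [-0.0042 -0.0012]]
red local [[-0.0242  0.0088]
 [-0.0835  0.0125]
 [-0.0828 -0.0143]
 [-0.0239 -0.0118]]
nut local [[ 0.0162 -0.0261]
 [-0.0026 -0.0405]
 [-0.015  -0.0557]] nut world [ 0.57130292 -0.05113824]
[[-0.    -0.96  -0.28   0.07 ]
 [ 1.    -0.    -0.    -0.   ]
 [ 0.    -0.28   0.96  -0.123]
 [ 0.     0.     0.     1.   ]] 62.469173607336494
```

play_rows(increments=[[[481,-413,0],[0,0,36],1],[[481,-413,0],[0,0,36],1],[[481,-413,0],[0,0,36],1],[[481,-413,0],[0,0,36],1],[[481,-413,0],[0,0,36],1],[[481,-413,0],[0,0,36],1],[[481,-413,0],[0,0,36],1],[[481,-413,0],[0,0,36],1],[[481,-413,0],[0,0,36],1],[[481,-413,0],[0,0,36],1],[[481,-413,0],[0,0,36],1],[[481,-413,0],[0,0,36],1],[[481,-413,0],[0,0,36],1],[[481,-413,0],[0,0,36],1],[[481,-413,0],[0,0,36],1],[[481,-413,0],[0,0,36],1]])

```text
time: 1.7
ee_pos: [0.4643, -0.1074, 0.2503]
tcp_rot: [-177.9, 0.1, -14.1]
wrist_force: [0.5, 0.4, 0.2]
opening: -0.0002
grasp_force: 0.0
```

```bash
python3 - <<'E'
from h import *
T,o=pose(); print(o['q'].round(1),o['ee_pos'].round(4),o['tcp_rot'].round(2),o['opening'],o['qd'].round(1))
im,d,k=cam('wrist'); save('w1',im); np.savez('w1.npz',im=im,d=d,W=k[0],k=np.array(k[1:]))
E
```

```text
[-1.420e+01 -5.000e+00  1.000e-01  9.520e+01  2.100e+00  1.799e+02] [ 0.4643 -0.1074  0.2503] [-1.7791e+02  8.0000e-02 -1.4140e+01] -0.0002303567502724642 [ 0.7  2.4  2.4 -0.1  0.3 -0. ]
```

View pics/w1.png

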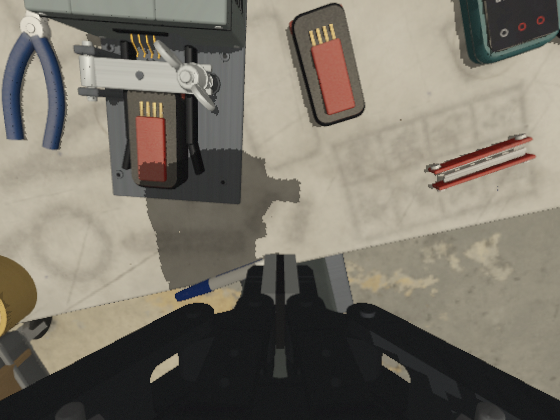

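The wrist view from ahead of the fingers shows the plate's front corners at (113,193) and (240,203). The stud top is at (193,78), with the nut wings along (165,48)–(208,103), and the pack's near end is at (157,188). Joint 6 is at its limit, so I'll use the half-turned tool orientation (yaw 162).

```bash
python3 - <<'E'
from h import *
z=np.load('w1.npz'); im,d=z['im'],z['d']; k=(z['W'],*z['k']); P=cloud(d,k)
pl=plane([(113,193),(240,203)],k,.006); e=pl[1]-pl[0]; yaw=np.degrees(np.arctan2(e[0],-e[1])); print(pl.round(4),'len',np.linalg.norm(e[:2]),'yaw from plate',-yaw, yaw)
a=np.arctan2(e[0],-e[1]); 
a=np.arctan2(e[1],e[0])+np.pi/2
print('yaw',np.degrees(a)); Rm=np.array([[np.cos(a),-np.sin(a)],[np.sin(a),np.cos(a)]])
t=pl[:,:2].mean(0)-Rm@[-.12,-.009]; print('t',t)
loc=lambda p:np.c_[((p[:,:2]-t)@Rm),p[:,2]].round(4)
print('stud top',loc(plane([(193,78)],k,.092)),'depth there',P[78,193].round(4))
print('wing tops',loc(plane([(165,48),(208,103)],k,.100)))
print('pack red corners',loc(plane([(138,117),(163,118),(167,180),(139,182)],k,.050)))
print('pack near end',loc(plane([(157,187)],k,.042)))
# wing cloud
v,u=np.mgrid[30:115,150:225]; Q=P[30:115,150:225].reshape(-1,3); L=loc(Q); m=(L[:,2]>.08)&(L[:,2]<.115)&(np.hypot(L[:,0]-.004,L[:,1]+.046)<.036)
L=L[m]; print(m.sum(),'zmax',np.percentile(L[:,2],[50,90,97,100])); q=L[:,:2]-L[:,:2].mean(0); w,V=np.linalg.eigh(q.T@q); print(L.mean(0),'axis',V[:,1],'angle from y',np.degrees(np.arctan2(-V[0,1],V[1,1])))
Q=P[:60,:250].reshape(-1,3); m=abs(Q[:,2]-.104)<.004; H=loc(Q[m]); print('head x',np.percentile(H[:,0],[1,50]),'y',np.percentile(H[:,1],[1,99]))
E
```

```text
[[ 0.4918  0.0843  0.006 ]
 [ 0.4478 -0.0494  0.006 ]] len 0.14071369419515986 yaw from plate 18.23434824622784 -18.23434824622784
yaw -18.234348246227846
t [ 0.58659387 -0.01156743]
stud top [[ 0.0005 -0.0514  0.092 ]] depth there [ 0.5717 -0.0593  0.0871]
wing tops [[ 0.0189 -0.0333  0.1   ]
 [-0.0168 -0.065   0.1   ]]
pack red corners [[-0.0339  0.0107  0.05  ]
 [-0.0331 -0.0122  0.05  ]
 [-0.0904 -0.0145  0.05  ]
 [-0.0945  0.0126  0.05  ]]
pack near end [[-0.1001 -0.0015  0.042 ]]
1085 zmax [0.0894   0.0984   0.099248 0.1007  ]
[ 0.00233438 -0.04510903  0.08999696] axis [-0.73517297 -0.67787956] angle from y 132.67816585764592
head x [0.0357 0.0411] y [-0.0775   0.06076]
```

```bash
cat >> h.py <<'E'
t0=np.array([.585,-.010]); a0=np.radians(-18.2)
def l2w(x,y): return t0+np.array([np.cos(a0)*x-np.sin(a0)*y,np.sin(a0)*x+np.cos(a0)*y])
def w2l(p): d=np.asarray(p)[:2]-t0; return np.array([np.cos(a0)*d[0]+np.sin(a0)*d[1],-np.sin(a0)*d[0]+np.cos(a0)*d[1]])
def inc(x,y,z,tilt=0):
    """increment to put the FINGERTIP at cradle x,y, height z; tool x towards robot, tilt leans body to robot"""
    T,o=pose()
    Rt=(R.from_euler('z',np.degrees(a0)+180,degrees=True)*R.from_euler('x',180,degrees=True)*R.from_euler('y',-tilt,degrees=True)).as_matrix()
    tcp=np.r_[l2w(x,y),z]-Rt[:,2]*.019
    tp=T[:3,3]+T[:3,2]*.019
    print('now tip local',(w2l(tp)*1000).round(1),(tp[2]*1000).round(1),'F',o['wrist_force'].round(1),'t',o['time'])
    print('inc',(T[:3,:3].T@(tcp-T[:3,3])*1000).round(1),np.degrees(R.from_matrix(T[:3,:3].T@Rt).as_rotvec()).round(2),'z axis',Rt[:,2].round(2))
E
python3 -c "
from h import *
inc(-.14,0,.15,0)"
```

```text
now tip local [ -84.2 -129.4] 231.3 F [-0.8  0.4 -0.3] t 1.75
inc [ -46.4 -130.7   86.1] [  -0.22   -3.21 -175.89] z axis [ 0.  0. -1.]
```

play_rows(increments=[[[-46,-130,60],[0,-3,-170],1],[[-46,-130,60],[0,-3,-170],1],[[-46,-130,60],[0,-3,-170],1],[[-46,-130,60],[0,-3,-170],1],[[-46,-130,60],[0,-3,-170],1],[[-46,-130,60],[0,-3,-170],1],[[-46,-130,60],[0,-3,-170],1],[[-46,-130,60],[0,-3,-170],1],[[-46,-130,60],[0,-3,-170],1],[[-46,-130,60],[0,-3,-170],1],[[-46,-130,60],[0,-3,-170],1],[[-46,-130,60],[0,-3,-170],1],[[-46,-130,60],[0,-3,-170],1],[[-46,-130,60],[0,-3,-170],1],[[-46,-130,60],[0,-3,-170],1],[[-46,-130,60],[0,-3,-170],1],[[-46,-130,60],[0,-3,-170],1],[[-46,-130,60],[0,-3,-170],1],[[-46,-130,60],[0,-3,-170],1],[[-46,-130,60],[0,-3,-170],1]])

```text
time: 3.75
ee_pos: [0.4515, 0.0323, 0.1953]
tcp_rot: [180.0, -0.2, 156.3]
wrist_force: [-0.4, 0.6, -0.3]
opening: -0.0001
grasp_force: 0.0
```

```bash
python3 - <<'E'
from h import *
T,o=pose(); print(o['q'].round(1),o['tcp_rot'].round(1))
im,d,k=cam('wrist'); save('w2',im); np.savez('w2.npz',im=im,d=d,W=k[0],k=np.array(k[1:]))
inc(-.135,0,.028,12)
E
```

```text
[ 4.  -8.9 -9.5 89.6  0.1 27.7] [180.   -0.2 156.3]
now tip local [-140.1   -1.4] 176.4 F [-0.6 -0.1  0. ] t 3.8
inc [ -1.5   1.4 148.8] [ -0.48 -12.21  -5.17] z axis [ 0.2  -0.06 -0.98]
```

View pics/w2.png

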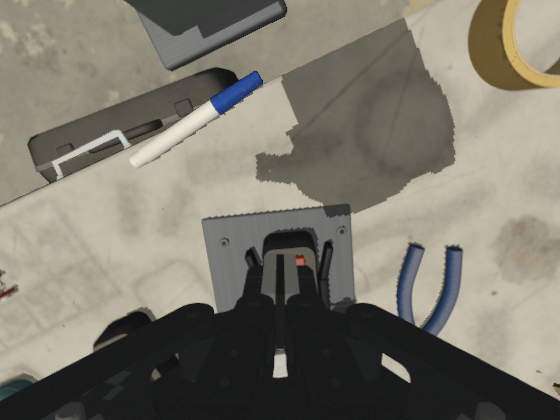

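Now the image's up direction points towards the robot. The plate's near-right and near-left corners are at (203,220) and (351,206), and the pack's near end is at (290,233).

```bash
python3 - <<'E'
from h import *
z=np.load('w2.npz'); k=(z['W'],*z['k'])
for p,h in [((351,206),.006),((203,220),.006),((265,236),.042),((316,232),.042),((290,233),.042)]: q=plane([p],k,h)[0]; print(p,q.round(4),(w2l(q)*1000).round(1))
E
```

```text
(351, 206) [0.4913 0.087  0.006 ] [-119.3   62.9]
(203, 220) [ 0.4477 -0.046   0.006 ] [-119.1  -77.1]
(265, 236) [0.4745 0.0078 0.042 ] [-110.6  -17.6]
(316, 232) [0.4886 0.0488 0.042 ] [-110.    25.8]
(290, 233) [0.4806 0.0283 0.042 ] [-111.2    3.8]
```

play_rows(increments=[[[-2,0,40],[0,-6,-5],1],[[-2,0,80],[0,-12,-5],1],[[-2,0,110],[0,-12,-5],1],[[-2,0,130],[0,-12,-5],1],[[-2,0,143],[0,-12,-5],1],[[-2,0,149],[0,-12,-5],1],[[-2,0,149],[0,-12,-5],1],[[-2,0,149],[0,-12,-5],1]])

```text
time: 4.6
ee_pos: [0.4537, 0.0322, 0.0472]
tcp_rot: [-179.6, 11.8, 161.0]
wrist_force: [1.7, -0.2, -0.6]
opening: 0.0001
grasp_force: 0.0
```

```bash
sed -i 's/t0=np.array(\[.585,-.010\])/t0=np.array([.586,-.0087])/' h.py; python3 - <<'E'
from h import *
inc(-.055,0.001,.028,12)
inc(-.075,0.001,.028,12)
E
```

```text
now tip local [-134.6   -2.6] 28.6 F [ 1.7 -0.2 -0.6] t 4.6
inc [-77.7   4.7  16.8] [-0.59 -0.2  -0.79] z axis [ 0.2  -0.06 -0.98]
now tip local [-134.6   -2.6] 28.6 F [ 1.7 -0.2 -0.6] t 4.6
inc [-58.1   4.4  12.7] [-0.59 -0.2  -0.79] z axis [ 0.2  -0.06 -0.98]
```

play_rows(increments=[[[-5,4,1],[0,0,-0.8],1],[[-10,4,2],[0,0,-0.8],1],[[-14,4,3],[0,0,-0.8],1],[[-18,4,4],[0,0,-0.8],1],[[-22,4,4.7],[0,0,-0.8],1],[[-26,4,5.5],[0,0,-0.8],1],[[-30,4,6.4],[0,0,-0.8],1],[[-34,4,7.3],[0,0,-0.8],1],[[-38,4,8.1],[0,0,-0.8],1],[[-42,4,9],[0,0,-0.8],1],[[-46,4,9.8],[0,0,-0.8],1],[[-50,4,10.7],[0,0,-0.8],1],[[-54,4,11.6],[0,0,-0.8],1],[[-58,4,12.4],[0,0,-0.8],1],[[-61,4,13],[0,0,-0.8],1],[[-63,4,13.5],[0,0,-0.8],1],[[-65,4,13.9],[0,0,-0.8],1],[[-65,4,13.9],[0,0,-0.8],1]])

```text
time: 6.4
ee_pos: [0.5174, 0.0143, 0.0457]
tcp_rot: [-179.4, 11.7, 161.9]
wrist_force: [-1.3, -0.3, 0.4]
opening: 0.0002
grasp_force: 0.5
```

```bash
python3 - <<'E'
from h import *
inc(-.06,0.00,.028,12)
im,d,k=cam('wrist'); save('w3',im); np.savez('w3.npz',im=im,d=d,W=k[0],k=np.array(k[1:]))
im,d,k=cam('scene'); save('s3',cv2.resize(im[150:255,215:345],None,fx=6,fy=5.7,interpolation=cv2.INTER_CUBIC))
E
```

```text
now tip local [-68.5   0.2] 27.1 F [-1.3 -0.3  0.4] t 6.4
inc [-8.4 -0.4  0.8] [-0.62 -0.25  0.05] z axis [ 0.2  -0.06 -0.98]
```

View pics/s3.png

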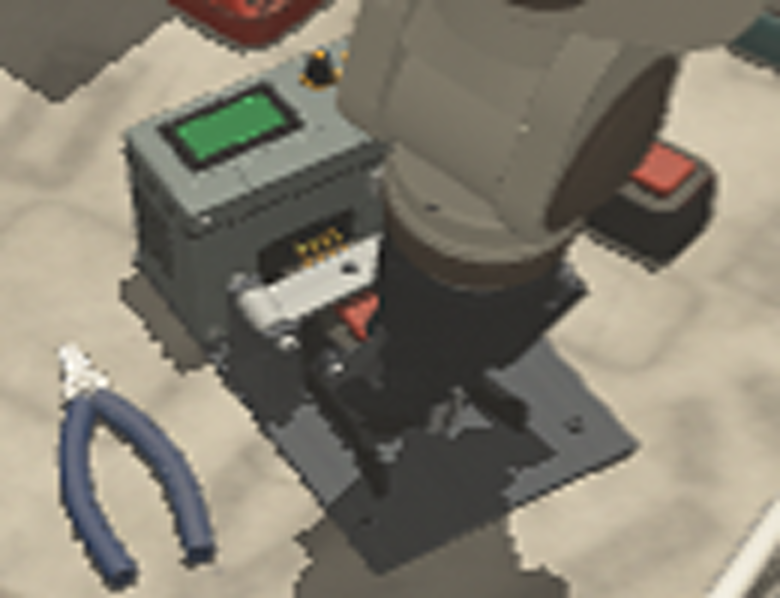

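The pack is moving: the bar now overlaps the red top. I'll continue gently.

play_rows(increments=[[[-1.5,0,0.3],[0,0,0],1],[[-3,0,0.5],[0,0,0],1],[[-4,0,0.7],[0,0,0],1],[[-4.7,0,0.8],[0,0,0],1],[[-5.4,0,1],[0,0,0],1]])

```text
time: 7.0
ee_pos: [0.5223, 0.0126, 0.0457]
tcp_rot: [-179.4, 11.7, 161.9]
wrist_force: [-3.4, 0.8, 0.3]
opening: -0.0001
grasp_force: 1.3
```

play_rows(increments=[[[-0.5,0,0.1],[0,0,0],1],[[-1,0,0.2],[0,0,0],1]])

```text
time: 7.2
ee_pos: [0.5233, 0.0123, 0.0458]
tcp_rot: [-179.4, 11.7, 161.9]
wrist_force: [-2.7, 0.8, -0.3]
opening: 0.0001
grasp_force: 1.1
```

play_rows(increments=[[[-0.5,0,0.1],[0,0,0],1],[[-1,0,0.2],[0,0,0],1]])

```text
time: 7.4
ee_pos: [0.5243, 0.012, 0.0458]
tcp_rot: [-179.4, 11.7, 161.9]
wrist_force: [-1.7, 0.3, -0.4]
opening: 0.0001
grasp_force: 1.0
```

play_rows(increments=[[[-0.5,0,0.1],[0,0,0],1],[[-1,0,0.2],[0,0,0],1]])

```text
time: 7.6
ee_pos: [0.5252, 0.0117, 0.0458]
tcp_rot: [-179.4, 11.7, 161.9]
wrist_force: [-2.8, 1.4, -0.5]
opening: 0.0
grasp_force: 1.7
```

play_rows(increments=[[[-0.5,0,0.1],[0,0,0],1],[[-1,0,0.2],[0,0,0],1]])

```text
time: 7.8
ee_pos: [0.5254, 0.0116, 0.0456]
tcp_rot: [-179.4, 11.6, 161.9]
wrist_force: [-9.7, 3.0, 3.7]
opening: -0.0004
grasp_force: 5.0
```

play_rows(increments=[[[-0.5,0,0.1],[0,0,0],1],[[-1,0,0.2],[0,0,0],1]])

```text
time: 8.0
ee_pos: [0.5256, 0.0115, 0.0456]
tcp_rot: [-179.4, 11.5, 161.9]
wrist_force: [-15.6, 4.6, 8.6]
opening: -0.0003
grasp_force: 8.3
```

play_rows(increments=[[[-0.5,0,0.1],[0,0,0],1],[[-1,0,0.2],[0,0,0],1]])

```text
time: 8.2
ee_pos: [0.5258, 0.0114, 0.0455]
tcp_rot: [-179.4, 11.4, 161.9]
wrist_force: [-22.9, 6.0, 14.5]
opening: -0.0002
grasp_force: 11.7
```

Force builds with almost no motion, so the pack is at the stop. I'll back off and rise to look at the nut and pack.

play_rows(increments=[[[8,0,-2],[0,0,0],1],[[25,0,-5],[0,0,0],1],[[30,0,-50],[0,6,0],1],[[30,0,-95],[0,12,0],1],[[10,0,-135],[0,12,0],1],[[-30,-10,-165],[0,12,0],1],[[-60,-30,-190],[0,12,0],1],[[-90,-45,-200],[0,12,0],1],[[-90,-45,-200],[0,12,0],1],[[-90,-45,-200],[0,12,0],1]])

```text
time: 9.2
ee_pos: [0.5603, -0.0452, 0.2604]
tcp_rot: [-179.4, -0.2, 161.7]
wrist_force: [0.4, 0.6, -0.5]
opening: 0.0
grasp_force: 0.0
```

```bash
python3 - <<'E'
from h import *
inc(.0,-.046,.12,0)
im,d,k=cam('wrist'); save('w4',im); np.savez('w4.npz',im=im,d=d,W=k[0],k=np.array(k[1:]))
print(proj(np.r_[l2w(.004,-.046),.09],k))
E
```

```text
now tip local [-13.1 -42.9] 241.4 F [ 0.4  0.6 -0.5] t 9.2
inc [-13.5  -2.  121.3] [-0.61 -0.24 -0.14] z axis [ 0.  0. -1.]
[[278.89378719 214.59941797]]
```

View pics/w4.png

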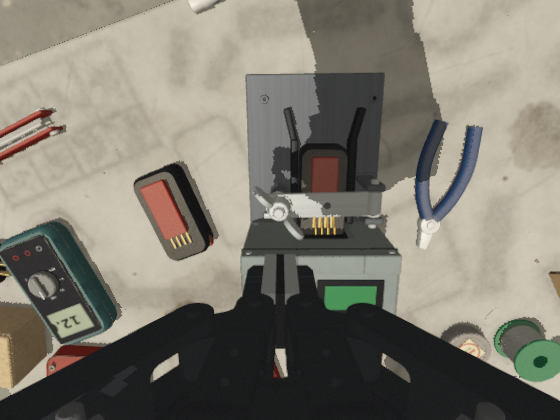

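The stud is at (278,211) as predicted, with wings from (258,188) to (302,238). The pack's near edge is at about (324,146), and its contacts at (325,225) are in the pocket.

```bash
cat >> h.py <<'E'
def nut(d,k):
    P=cloud(d,k); L=P.reshape(-1,3); L=L[np.isfinite(L[:,0])]; L=np.c_[(L[:,:2]-t0)@np.array([[np.cos(a0),-np.sin(a0)],[np.sin(a0),np.cos(a0)]]),L[:,2]]
    r=np.hypot(L[:,0]-.004,L[:,1]+.046); m=(L[:,2]>.076)&(L[:,2]<.105)&(r<.035)&(L[:,0]<.036); N=L[m]; 
    c=np.array([.004,-.046]); o=N[np.hypot(N[:,0]-.004,N[:,1]+.046)>.013][:,:2]-c
    w,V=np.linalg.eigh(o.T@o); ang=np.degrees(np.arctan2(-V[0,1],V[1,1]))%180
    print('nut n',len(N),'mean',(N.mean(0)*1000).round(1),'ztop',(np.percentile(N[:,2],[90,97,99])*1000).round(1),'angle mod180',ang.round(1)); return ang
E
python3 - <<'E'
from h import *
z=np.load('w4.npz'); im,d=z['im'],z['d']; k=(z['W'],*z['k']); nut(d,k)
q=plane([(258,188),(302,238)],k,.096)
for p in q: print((w2l(p)*1000).round(1))
print('stud',(w2l(plane([(278,211)],k,.092)[0])*1000).round(1),'pack near',(w2l(plane([(324,146)],k,.042)[0])*1000).round(1),'plate',[(w2l(p)*1000).round(1) for p in plane([(247,74),(384,73)],k,.006)])
E
```

```text
nut n 831 mean [  0.9 -46.8  89. ] ztop [98.2 99.  99.8] angle mod180 132.5
[-21.4 -63.6]
[ 23.8 -25.6]
stud [  0.1 -46.7] pack near [-51.2  -2.5] plate [array([-120. ,  -79.1]), array([-120.2,   59.6])]
```

play_rows(increments=[[[-6,-18,45],[-0.5,0,0],1],[[-12,-35,90],[-0.5,0,0],1],[[-12,-35,120],[-0.5,0,0],1],[[-12,-35,138],[-0.5,0,0],1],[[-12,-35,150],[-0.5,0,0],1],[[-12,-35,152],[-0.5,0,0],1],[[-12,-35,152],[-0.5,0,0],1]])

```text
time: 9.95
ee_pos: [0.5591, -0.0826, 0.1093]
tcp_rot: [-179.9, -0.2, 161.8]
wrist_force: [0.0, 0.1, -0.1]
opening: -0.0003
grasp_force: 0.0
```

```bash
cat >> h.py <<'E'
def stroke(a,b,n,r=24,g=13):
    T,o=pose(); tp=T[:3,3]+T[:3,2]*.019; l=w2l(tp)*1000; c=np.array([2.5,-46.3]); print('tip',l.round(1),tp[2]*1000,o['wrist_force'].round(1),'t',o['time'],o['tcp_rot'].round(1))
    out=[]
    for th in np.linspace(a,b,n):
        s,q=np.sin(np.radians(th)),np.cos(np.radians(th)); p=c+r*np.array([-s,-q])-g*np.array([-q,s]); w=np.r_[l2w(*p/1000),tp[2]]
        out.append((T[:3,:3].T@(w-tp)*1000)[:2].round().astype(int).tolist())
    print(out)
E
python3 -c "
from h import *
stroke(45,200,17)"
```

```text
tip [ -2.6 -78.6] 90.33712469604954 [ 0.   0.1 -0.1] t 9.95 [-179.9   -0.2  161.8]
[[3, 6], [7, 8], [11, 10], [14, 13], [17, 17], [20, 21], [21, 25], [22, 30], [22, 34], [21, 39], [20, 43], [18, 47], [15, 51], [12, 54], [8, 56], [3, 58], [-1, 59]]
```

play_rows(increments=[[[3,6,0],[0,0,0],1],[[7,8,0],[0,0,0],1],[[11,10,0],[0,0,0],1],[[14,13,0],[0,0,0],1],[[17,17,0],[0,0,0],1],[[20,21,0],[0,0,0],1]])

```text
time: 10.55
ee_pos: [0.5465, -0.0565, 0.109]
tcp_rot: [-179.9, -0.3, 161.7]
wrist_force: [1.0, -1.1, -0.2]
opening: 0.0002
grasp_force: 0.7
```

```bash
python3 - <<'E'
from h import *
stroke(100,200,11)
im,d,k=cam('side'); im2,d2,k2=cam('scene'); 
a=proj(np.r_[l2w(.004,-.046),.088],k)[0].astype(int); b=proj(np.r_[l2w(.004,-.046),.088],k2)[0].astype(int)
f=lambda im,c:cv2.resize(im[c[1]-30:c[1]+30,c[0]-30:c[0]+30],(390,390),interpolation=cv2.INTER_CUBIC)
save('n1',np.hstack([f(im,a),f(im2,b)]))
E
```

```text
tip [-22.6 -57.8] 89.98118610972595 [ 1.  -1.1 -0.2] t 10.55 [-179.9   -0.3  161.7]
[[1, 3], [2, 7], [2, 12], [2, 17], [0, 22], [-2, 26], [-5, 30], [-8, 33], [-12, 35], [-16, 37], [-21, 39]]
```

View pics/n1.png

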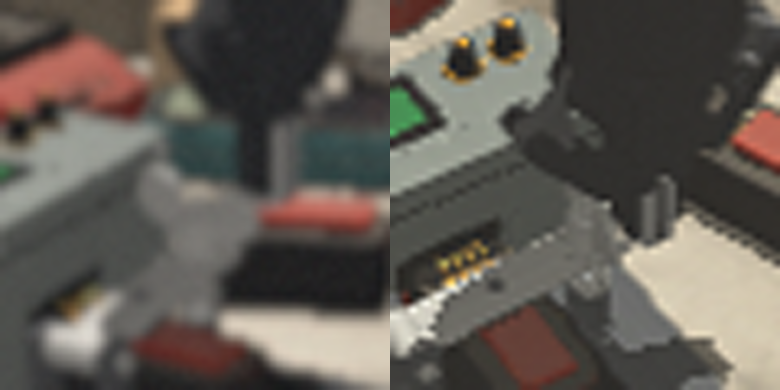

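The close-up shows the fingertip behind the wing at (265,190) in the side half, with a contact force of about 1.5 N. I'll carry the stroke through.

play_rows(increments=[[[1,3,0],[0,0,0],1],[[2,7,0],[0,0,0],1],[[2,12,0],[0,0,0],1],[[2,17,0],[0,0,0],1],[[0,22,0],[0,0,0],1],[[-2,26,0],[0,0,0],1],[[-5,30,0],[0,0,0],1],[[-8,33,0],[0,0,0],1],[[-12,35,0],[0,0,0],1],[[-16,37,0],[0,0,0],1],[[-21,39,0],[0,0,0],1],[[-21,39,0],[0,0,0],1]])

```text
time: 11.85
ee_pos: [0.5795, -0.0263, 0.1086]
tcp_rot: [-179.9, -0.3, 161.7]
wrist_force: [-0.1, 0.0, -0.7]
opening: 0.0001
grasp_force: 0.1
```

play_rows(increments=[[[2,0,-10],[0,0,0],1],[[2,0,-60],[0,0,0],1],[[-15,0,-110],[0,0,0],1],[[-15,0,-150],[0,0,0],1],[[-15,0,-150],[0,0,0],1]])

```text
time: 12.35
ee_pos: [0.5953, -0.0312, 0.2663]
tcp_rot: [180.0, 0.3, 161.7]
wrist_force: [-0.7, -0.6, 0.6]
opening: -0.0001
grasp_force: 0.0
```

```bash
python3 - <<'E'
from h import *
im,d,k=cam('wrist'); save('w5',im); a=nut(d,k); print('theta',180-a)
stroke(0,10,2)
E
```

```text
nut n 832 mean [  1.4 -46.6  87.8] ztop [96.6 97.5 97.9] angle mod180 156.7
theta 23.339482948237446
tip [ 15.4 -18.5] 243.9801669219838 [ 0.  -0.3 -0.8] t 12.4 [-1.800e+02  1.000e-01  1.617e+02]
[[0, -52], [4, -54]]
```

play_rows(increments=[[[2,-30,20],[0,0,0],1],[[4,-58,60],[0,0,0],1],[[4,-58,105],[0,0,0],1],[[4,-58,135],[0,0,0],1],[[4,-58,150],[0,0,0],1],[[4,-58,156],[0,0,0],1],[[4,-58,156],[0,0,0],1]])

```text
time: 13.1
ee_pos: [0.5711, -0.0847, 0.1031]
tcp_rot: [-179.9, -0.3, 161.7]
wrist_force: [0.2, 0.3, 0.3]
opening: -0.0003
grasp_force: 0.0
```

```bash
python3 -c "
from h import *
stroke(20,200,19)"
```

```text
tip [  9.5 -76.9] 84.07471043576656 [0.2 0.3 0.3] t 13.1 [-179.9   -0.3  161.7]
[[3, 4], [8, 3], [13, 4], [17, 5], [21, 7], [25, 10], [28, 14], [31, 18], [33, 22], [34, 27], [34, 31], [34, 36], [32, 41], [30, 45], [28, 49], [24, 52], [20, 55], [16, 56], [11, 58]]
```

play_rows(increments=[[[3,3,-3],[0,0,0],1],[[8,3,-3],[0,0,0],1],[[13,4,-3],[0,0,0],1],[[17,5,-3],[0,0,0],1],[[21,7,-3],[0,0,0],1],[[25,10,-3],[0,0,0],1],[[28,14,-3],[0,0,0],1],[[31,18,-3],[0,0,0],1],[[33,22,-3],[0,0,0],1],[[34,27,-3],[0,0,0],1],[[34,31,-3],[0,0,0],1],[[34,36,-3],[0,0,0],1],[[32,41,-3],[0,0,0],1],[[30,45,-3],[0,0,0],1],[[28,49,-3],[0,0,0],1],[[24,52,-3],[0,0,0],1],[[20,55,-3],[0,0,0],1],[[16,56,-3],[0,0,0],1],[[11,58,-3],[0,0,0],1],[[11,58,-3],[0,0,0],1]])

```text
time: 15.1
ee_pos: [0.5795, -0.0263, 0.1056]
tcp_rot: [-179.9, -0.3, 161.7]
wrist_force: [-0.3, 0.4, 0.1]
opening: -0.0002
grasp_force: 0.0
```

play_rows(increments=[[[2,0,-10],[0,0,0],1],[[2,0,-60],[0,0,0],1],[[-15,0,-110],[0,0,0],1],[[-15,0,-150],[0,0,0],1],[[-15,0,-150],[0,0,0],1]])

```text
time: 15.6
ee_pos: [0.5953, -0.0312, 0.2633]
tcp_rot: [180.0, 0.3, 161.7]
wrist_force: [-0.1, -0.4, 0.2]
opening: 0.0001
grasp_force: 0.0
```

```bash
python3 - <<'E'
from h import *
im,d,k=cam('wrist'); save('w6',im); a=nut(d,k); print('theta',180-a)
stroke(0,10,2)
E
```

```text
nut n 812 mean [  1.5 -46.7  86.6] ztop [94.5 95.5 96. ] angle mod180 156.4
theta 23.600826793143227
tip [ 15.4 -18.5] 240.99009618968606 [-0.2  0.5 -1.4] t 15.65 [-1.800e+02  1.000e-01  1.617e+02]
[[0, -52], [4, -54]]
```

play_rows(increments=[[[2,-30,20],[0,0,0],1],[[2,-58,60],[0,0,0],1],[[2,-58,105],[0,0,0],1],[[2,-58,135],[0,0,0],1],[[2,-58,147],[0,0,0],1],[[2,-58,151],[0,0,0],1],[[2,-58,151],[0,0,0],1]])

```text
time: 16.35
ee_pos: [0.5732, -0.0854, 0.1056]
tcp_rot: [-179.9, -0.2, 161.7]
wrist_force: [0.1, -0.6, 0.8]
opening: 0.0002
grasp_force: 0.0
```

```bash
python3 -c "
from h import *
stroke(20,180,17)"
```

```text
tip [ 11.7 -76.9] 86.57029764924218 [ 0.1 -0.6  0.8] t 16.35 [-179.9   -0.2  161.7]
[[5, 4], [10, 3], [15, 4], [19, 5], [24, 7], [27, 10], [31, 14], [33, 18], [35, 22], [36, 27], [37, 31], [36, 36], [35, 41], [33, 45], [30, 49], [26, 52], [22, 55]]
```

play_rows(increments=[[[5,3,0],[0,0,0],1],[[10,3,0],[0,0,0],1],[[15,4,0],[0,0,0],1],[[19,5,0],[0,0,0],1],[[24,7,0],[0,0,0],1],[[27,10,0],[0,0,0],1],[[31,14,0],[0,0,0],1],[[33,18,0],[0,0,0],1],[[35,22,0],[0,0,0],1],[[36,27,0],[0,0,0],1],[[37,31,0],[0,0,0],1],[[36,36,0],[0,0,0],1],[[35,41,0],[0,0,0],1],[[33,45,0],[0,0,0],1],[[30,49,0],[0,0,0],1],[[30,49,0],[0,0,0],1]])

```text
time: 17.95
ee_pos: [0.5603, -0.0291, 0.1046]
tcp_rot: [-179.9, -0.3, 161.8]
wrist_force: [-0.3, -0.2, -0.4]
opening: 0.0003
grasp_force: 0.1
```

play_rows(increments=[[[-1,1,0],[0,0,0],1],[[-2,1.5,0],[0,0,0],1]])

```text
time: 18.15
ee_pos: [0.5621, -0.0288, 0.1047]
tcp_rot: [-179.9, -0.3, 161.7]
wrist_force: [-1.4, -0.4, -0.3]
opening: 0.0001
grasp_force: 0.6
```

play_rows(increments=[[[-1,1,0],[0,0,0],1],[[-2,1.5,0],[0,0,0],1]])

```text
time: 18.35
ee_pos: [0.5646, -0.028, 0.1047]
tcp_rot: [-179.9, -0.3, 161.7]
wrist_force: [-1.9, -0.9, 0.2]
opening: -0.0001
grasp_force: 0.6
```

play_rows(increments=[[[-1,0.5,0],[0,0,0],1],[[-2,1,0],[0,0,0],1]])

```text
time: 18.55
ee_pos: [0.5668, -0.0277, 0.1048]
tcp_rot: [-179.9, -0.3, 161.7]
wrist_force: [-1.3, -0.5, 0.0]
opening: 0.0002
grasp_force: 0.6
```

play_rows(increments=[[[-1,0.3,0],[0,0,0],1],[[-2,0.5,0],[0,0,0],1]])

```text
time: 18.75
ee_pos: [0.5689, -0.0278, 0.1047]
tcp_rot: [-179.9, -0.3, 161.7]
wrist_force: [-2.3, -0.4, 0.3]
opening: 0.0003
grasp_force: 0.6
```

play_rows(increments=[[[-0.7,0,0],[0,0,0],1],[[-1.4,0,0],[0,0,0],1]])

```text
time: 18.95
ee_pos: [0.5701, -0.0281, 0.1047]
tcp_rot: [-179.9, -0.3, 161.7]
wrist_force: [-4.2, 0.5, 0.5]
opening: -0.0
grasp_force: 1.9
```

play_rows(increments=[[[-0.6,0,0],[0,0,0],1],[[-1.2,0,0],[0,0,0],1]])

```text
time: 19.15
ee_pos: [0.5705, -0.0282, 0.1046]
tcp_rot: [-179.9, -0.4, 161.7]
wrist_force: [-8.0, 2.9, 1.8]
opening: -0.0001
grasp_force: 4.3
```

play_rows(increments=[[[-0.5,0,0],[0,0,0],1],[[-1,0,0],[0,0,0],1]])

```text
time: 19.35
ee_pos: [0.5708, -0.0283, 0.1045]
tcp_rot: [-179.9, -0.5, 161.8]
wrist_force: [-11.1, 4.7, 4.9]
opening: 0.0002
grasp_force: 6.1
```

play_rows(increments=[[[5,0,0],[0,0,0],1],[[5,0,-40],[0,0,0],1],[[-15,0,-90],[0,0,0],1],[[-25,0,-140],[0,0,0],1],[[-25,0,-150],[0,0,0],1],[[-25,0,-150],[0,0,0],1]])

```text
time: 19.95
ee_pos: [0.5982, -0.0369, 0.2578]
tcp_rot: [-180.0, 0.1, 161.7]
wrist_force: [0.3, 0.0, -0.3]
opening: 0.0003
grasp_force: 0.0
```

```bash
python3 - <<'E'
from h import *
im,d,k=cam('wrist'); save('w7',im); a=nut(d,k); T,o=pose(); print(o['time'],o['wrist_force'].round(1))
print(proj([np.r_[l2w(-.05,y),.042] for y in(-.024,.024)],k).round())
E
```

```text
nut n 774 mean [  1.7 -46.6  86. ] ztop [93.2 94.1 94.9] angle mod180 0.2
20.0 [ 0.3 -0.3 -1. ]
[[279. 110.]
 [331. 110.]]
```

View pics/w7.png

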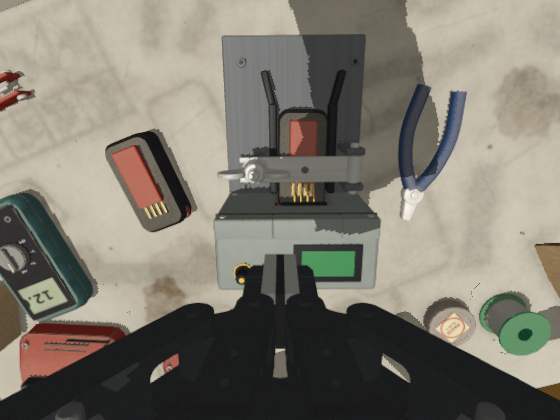

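The wings now lie along the bar (nut at (252,172), angle about 0°, top at 94.5 mm). The pack's near edge is at row 110, exactly where home predicts it, and the arm is clear of everything.

```bash
python3 -c "
from workcell import workorder
print(workorder.job_done())"
```

```text
the job is handed in; nothing more can be done
None
```

The job is handed in at about 20 s of the 58 s allowed; no verdict came back. The last look showed the pack home against its stop and the wing nut run down to its stop (about 0°), and nothing else on the bench was touched. The bar's clamping force I could not measure.

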